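Push the dish carriage round its L-shaped slot to the lit window

ROBOT

A 7-joint arm with a two-finger parallel gripper is mounted at the origin on the work surface. World frame = base frame: x ahead of the robot, y to its left, z up, the work surface at z = 0. Lengths are in m, angles in rad, forces in N, time in s.
With the tool pointing down it reaches from about 0.4 to 0.85 m from the base axis. Payload 4.5 kg.
Tool frame: the origin (TCP) lies midway between the tips of the shut fingers; the grasp point (between the pads) lies 19 mm behind it; z points along the fingers, y is the line along which they close (so a half turn about z gives the same grasp; the last joint's range is limited). The gripper opens to 88 mm and grips with 3 to 60 N. Pads are 18 mm wide; open, the fingers measure 123 mm over their backs; the gripper's body (75 mm by 187 mm) begins 45 mm behind the grasp point.
Start: joints at [1.14, 0.689, -0.195, 1.565, 0.157, 0.902, -0.215], TCP at [0.28, -0.559, 0.239] pointing down, gripper open.
Joint ranges: [-3.01, 3.01], [-0.46, 2.08], [-1.47, 1.51], [0.13, 2.56], [-1, 4.14], [0.04, 2.09], [-2.66, 2.66]. Speed limits (rad/s): [2.57, 2.57, 3.14, 3.14, 3.14, 3.14, 3.14].

INTERFACE

Orientations are given as a unit quaternion [x, y, z, w].
In Python, from plant import r gives the robot as it stands.
- The arm moves only by the tool carry_out, never from a script. Its argument "plan" is a list of rows, each an object with "rot": the turn, a rotation vector about the tool's x, y, z in rad, a list of three; "xyz": the shift along the tool's x, y, z in m, a list of three; "grip": the closure in counts, from 0 (fully open) to 255 (shut). In form: [{"rot": [wx, wy, wz], "xyz": [dx, dy, dz], "grip": grip}, ...]. A call has 1 to 8 rows; each row is the pose to reach, as a shift and turn from the pose commanded when the call began, along the tool's axes at that moment; what a row does not reach only later rows make up. A row lasts 1/12 s, in which the tool goes at most 41.7 mm and 7.16 degrees, less where a joint would pass 70% of its speed; a pose out of reach is approached as far as the arm can. A call with a gripper value outside its range is refused whole. The fingers move at their own pace and stop on an object; "squeeze" is the grip in N (left out, the last holds). Time passes only in rows, so rows that repeat a pose let the fingers close. It gives the time, the measured TCP pose, the force, the opening and the grip force at its end, in the units of the state.
- r.get_state(): the state, without advancing time (a new reading comes with each control period).
- r.snapshot(name): name is "side" or "top" or "wrist"; returns the picture (384x512x3 uint8, red, green, blue); there is no depth.
- r.camera_params(name): a dict with "fx", "fy", "cx", "cy" (pixels), "distortion" ([k1, k2, p1, p2, k3] as OpenCV has them; the pictures are not rectified), "position" and "attitude" of the camera in the world; the wrist camera has in their place "hand_eye" (4x4, takes a point from camera to tool coordinates, whose origin is the TCP and whose axes are the flange's). Camera axes: x right, y down, z forward; pixel columns grow to the right and rows downward; lengths in m; the calibration is good to about 2 mm. A picture is of the moment at which its call begins: read the wrist's pose just before it. camera_params takes no time and is no camera call.
- r.finish_job(): hands the job in; it is judged then, once.
The state is a dict: "clock": time; "q": joint angles; "qd": joint speeds; "joint_torque": joint torques, N m; "tool_pos": TCP position; "eef_rot": TCP orientation; "contact_force": force on the tool from outside, world axes, zero at the start; "moment": the same for the moment, N m; "opening": opening from 0.0 (shut) to 1.0 (fully open); "finger_force": force on a finger pad.
Only numpy, scipy, OpenCV 4.12 (cv2) and the standard library are available. Lean on these libraries where they do the work, as an engineer would, in place of code of your own. Each camera call takes 0.05 s, during which the arm holds its last target. There are 200 camera calls.

TASK

Push the dish carriage by its red post all the way along the slot to the corner, then sideways along the short leg until it is fully home, with the culture dish over the lit window. Push only the post with the fingers: do not touch or lift the dish, which must stay in its nest, and leave the vials and everything else on the table where they are. Finish clear of everything.

Things in the scene. Friction and masses are not known exactly. Their poses are not given: they have to be found in the camera images.
- stage: fixed viewing stage: a black block with a light grey top, 210 x 220 mm in its x and y, top at z = 30 mm. Origin under its centre; its frame is turned about the vertical at every start. An L-shaped slot 17 mm wide is cut in the top; a 14 mm pin under the carriage runs in it. The long leg runs 110 mm along the stage's +x, from (-55, -50) to (55, -50) mm in the stage frame; the short leg then turns left, 50 mm along the stage's +y, to (55, 0) mm
- corner (a point): centre of the slot's corner on the stage's top (z = 30 mm): the red post's axis is here at the end of the long leg. Axes as the stage's
- slot_end (a point): centre of the end of the short leg on the stage's top (z = 30 mm): the red post's axis is here when the carriage is home. Axes as the stage's
- window (a point): centre of the round pale-green lit window, 58 mm across, flush in the stage's top: the dish belongs over it. 68 mm from slot_end along the stage's +y
- post_top (a point): centre of the top of the carriage's upright red post: a cylinder 22 mm across that stands from 5 mm to 63 mm above the stage's top (this point is 93 mm above the table), on an aluminium foot 29 mm across. The carriage slides flat on the stage, cannot turn or come off, needs about 2 N to slide and stays where it is left. Axes as the stage's
- along (a joint): carriage travel along the long leg (stage +x), m: 0 at the start of the leg, where the carriage begins, 0.110 at the corner, with 1.5 mm of play beyond either end and sideways
- across (a joint): carriage travel along the short leg (stage +y), m: 0 in the long leg, 0.050 at the slot's end, with 1.5 mm of play
- dish: loose lidded culture dish with pink medium, 57 mm across, 14 mm tall, in the carriage's low ring-shaped nest (72 mm across), whose centre lies 68 mm from the post along the stage's +y and whose floor is 4 mm above the stage's top. An 18 mm wide bar joins the post's foot to the nest. Origin under the dish's centre, 34 mm above the table; its top is 48 mm above the table, 45 mm below the post's top
- vial_blue: capped glass vial with blue cap, 23 mm across, 42 mm tall, standing on the stage's top; origin under its centre
- vial_white: the same vial with a white cap, also standing on the stage's top
- bottle: pink medium bottle with white cap, 54 mm across, 90 mm tall, beyond the stage; origin under its centre
- pipette: white pipette handpiece with steel nozzle lying on the table on the near side of the stage, 190 mm long, 22 mm thick; origin under its middle, x along it
- spare_dishes: stack of four spare clear dishes, 57 mm across, 57 mm tall; origin under its centre
- tip_box: green tip box with clear lid, 122 x 87 x 55 mm; origin under its centre
- bulb: small orange rubber-bulb-shaped holder, 40 mm across, 60 mm tall; origin under its centre
- sharps_bin: yellow round sharps bin, 160 mm across, 123 mm tall; origin under its centre
Not all that is in view belongs to the job. What is shaped like the dish but blue is not meant.

How it is judged:
On the way, in this order (a step that is already met when the one before it is completed fails the run):
1. the carriage has been pushed along the long leg to the corner (value of joint along above 0.104 m).
2. the carriage has been pushed to the end of the short leg (value of joint along above 0.106 m and value of joint across above 0.046 m), for 0.1 s.
At the end, for the whole second after the job is handed in: The carriage is within 4 mm of the slot's far end in both legs (along over 0.106 m, across over 0.046 m) and the dish lies at rest and level in its nest, its centre within 8 mm of the window's centre (all of step 2 and horizontal distance between dish and window below 0.008 m and z of dish in the frame of window below 0.008 m and angle between dish's own z axis and vertical below 0.1 rad and linear speed of dish below 0.01 m/s); the robot touches nothing.
It fails at once if the dish is touched by the robot (contact force between any of the fingers, the arm and dish above 0.3 N).
It fails at once if the dish is lifted or tipped out of its nest (z of dish in the frame of stage above 0.042 m or angle between dish's own z axis and vertical above 0.2 rad).
It fails at once if a vial, the bottle, the pipette, the spare dishes, the tip box, the bulb or the sharps bin is moved by more than 15 mm or tipped (distance of any of vial_blue, vial_white, bottle, pipette, spare_dishes, tip_box, bulb, sharps_bin from where it was at the start of the episode above 0.015 m or angle between any of vial_blue, vial_white, bottle, pipette, spare_dishes, tip_box, bulb, sharps_bin's own z axis and vertical above 0.35 rad).
It also fails if it takes over 48 s, if anything falls off the work surface, if the arm or the gripper's body presses on something with over 40 N, if the wrist force passes 120 N, or if a joint passes its speed limit or range.

## Working session

There is one attempt and no reset: what is moved stays moved. The work goes in short steps, Python scripts to look and compute and a tool call to move; the robot and the scene stay as the last step left them, time stands still between calls to the robot, and variables do not carry over. Pictures are saved under pics/ and viewed, at most 10 in all, crops included, and the job is handed in when it is done.

Besides the shell and the picture viewer there is one more tool, called by a JSON object that holds its "api" and its "payload", one argument or row to a line. carry_out: Moves the arm, as the interface text tells. Its arguments: {"type":"object","properties":{"plan":{"type":"array"},"squeeze":{"type":"number"}},"required":["plan"]}

```bash
mkdir -p pics; python3 - <<'E'
from plant import r
import cv2
for n in ("top","side"):
    p=r.camera_params(n); print(n,p)
    cv2.imwrite(f"pics/{n}0.png",cv2.resize(r.snapshot(n)[:,:,::-1],(800,600),interpolation=cv2.INTER_CUBIC))
s=r.get_state(); print(s)
E
```

```text
top {'fx': 349.4962476218154, 'fy': 349.4962476218154, 'cx': 252.11694356081694, 'cy': 190.9155159869125, 'distortion': array([-0.06116528,  0.        ,  0.        ,  0.        ,  0.        ]), 'position': array([0.24860851, 0.01982792, 1.17934455]), 'attitude': array([-0.6845556 ,  0.71827896, -0.09191632,  0.08372784])}
side {'fx': 458.75183146319864, 'fy': 458.75183146319864, 'cx': 261.96102443464497, 'cy': 191.66775578135355, 'distortion': array([0.04877843, 0.        , 0.        , 0.        , 0.        ]), 'position': array([-0.00742014,  0.72494226,  1.07622248]), 'attitude': array([-0.27094191,  0.89288257, -0.34193846,  0.11148672])}
{'clock': 0.1, 'q': array([ 1.13982416,  0.689873  , -0.19450586,  1.56621194,  0.15727954,
        0.90250199, -0.21511764]), 'qd': array([-0.00151567, -0.00141247,  0.00124852, -0.00401639, -0.00118138,
       -0.00034598,  0.00022256]), 'joint_torque': array([-3.36852143e-03, -5.28499854e+01, -1.27104621e+00, -1.53836650e+01,
       -5.24899224e-02,  2.00724753e-03,  2.96563508e-05]), 'tool_pos': array([ 0.27984778, -0.55822826,  0.23801427]), 'eef_rot': array([ 9.73115704e-01,  2.30315397e-01, -2.39382230e-04, -7.67054314e-04]), 'contact_force': array([-0.19711662,  0.27068857, -0.65268439]), 'moment': array([0.04504226, 0.01729928, 0.0009747 ]), 'finger_force': 0.0, 'opening': 1.0000898060491221}
```

View pics/top0.png

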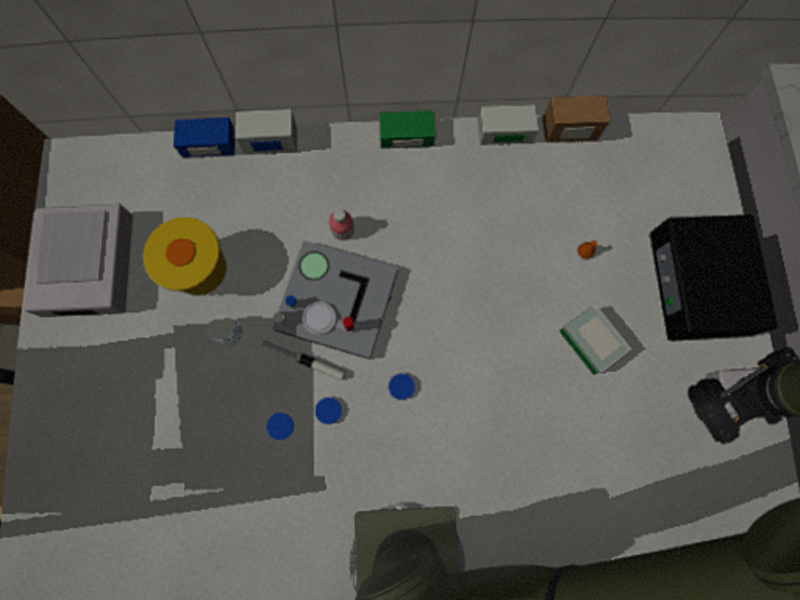

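View pics/side0.png

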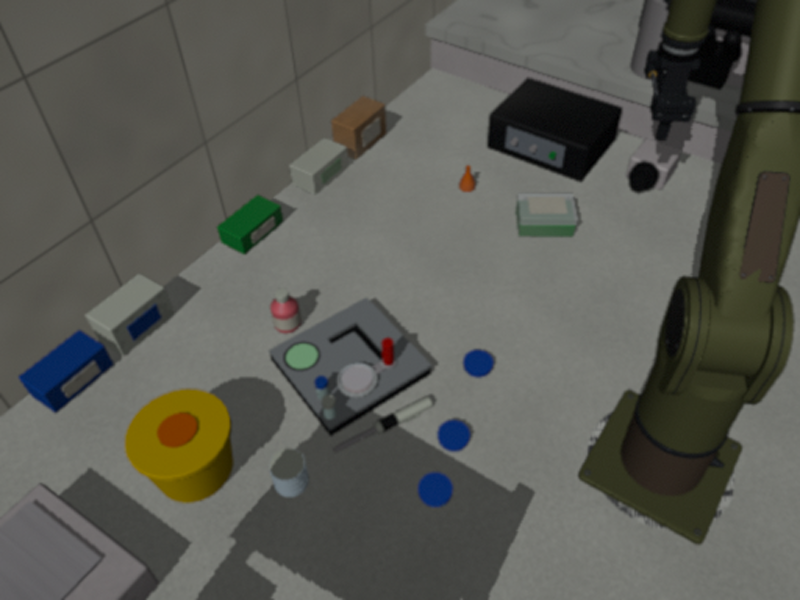

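The top view shows the stage centred near (338,300), the post at (349,324), the slot's corner near (363,280), and the window at (314,265). I'll enlarge that area.

```bash
python3 - <<'E'
import cv2
from plant import r
a=r.snapshot("top")[:,:,::-1]
c=a[150:235,165:265]
cv2.imwrite("pics/topc.png",cv2.resize(c,None,fx=7,fy=7,interpolation=cv2.INTER_CUBIC))
E
```

```text
(no output)
```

View pics/topc.png

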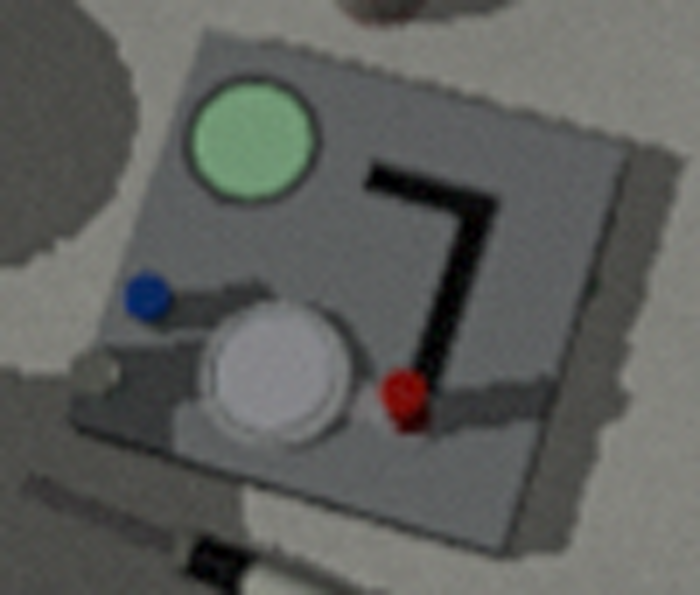

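Crop shows: window (253,140), post top (404,391), slot outer corner (498,198), stage corners (207,32), (628,148), (500,550), (75,425), blue vial cap (149,297), white vial cap (98,370).

```bash
cat > h.py <<'E'
import numpy as np, cv2
from scipy.spatial.transform import Rotation as R
from scipy.optimize import least_squares
def ray(p,uv,z):
    K=np.array([[p['fx'],0,p['cx']],[0,p['fy'],p['cy']],[0,0,1]])
    n=cv2.undistortPoints(np.array([[uv]],float),K,p['distortion'])[0,0]
    d=R.from_quat(p['attitude']).apply([*n,1]); o=p['position']
    return o+d*(z-o[2])/d[2]
E
python3 - <<'E'
from h import *
from plant import r
p=r.camera_params("top")
P={'win':(253,140,.03,55,68),'post':(404,391,.093,-55,-50),'oc':(498,198,.03,63.5,-58.5),'TL':(207,32,.03,105,110),'TR':(628,148,.03,105,-110),'BR':(500,550,.03,-105,-110),'BL':(75,425,.03,-105,110)}
W=np.array([ray(p,((v[0]+.5)/7-.5+165,(v[1]+.5)/7-.5+150),v[2])[:2] for v in P.values()])
S=np.array([v[3:] for v in P.values()])/1000
def T(x,S=S): c,s=np.cos(x[2]),np.sin(x[2]); return S@np.array([[c,s],[-s,c]])+x[:2]
f=least_squares(lambda x:(T(x)-W).ravel(),[.5,.1,-.3]).x
print(f); 
for k,w,e in zip(P,W,(T(f)-W)*1000): print(k,w.round(4),e.round(1))
print("post,corner,end",T(f,np.array([[-.055,-.05],[.055,-.05],[.055,0]])))
for n,u,v in(('blue',149,297),('white',98,370)):
    w=ray(p,((u+.5)/7-.5+165,(v+.5)/7-.5+150),.072)[:2]-f[:2]; c,s=np.cos(f[2]),np.sin(f[2]); print(n,w@np.array([[c,-s],[s,c]]))
print(R.from_quat(r.get_state()['eef_rot']).as_matrix().round(3)); print(r.camera_params('wrist'))
E
```

```text
[ 0.54929268  0.12618949 -0.33168267]
win [0.6248 0.1726] [-1.4 -0. ]
post [0.4815 0.0972] [-0.5 -0.4]
oc [0.5893 0.0531] [ 1.  -2.9]
TL [0.6824 0.1949] [1.9 1.1]
TR [ 0.6119 -0.0118] [ 0.9 -0.2]
BR [0.4162 0.0586] [-2.  -2.2]
BL [0.4858 0.2597] [0.1 4.6]
post,corner,end [[0.48100869 0.0968246 ]
 [0.58501322 0.06100481]
 [0.60129494 0.1082796 ]]
blue [-0.04157757  0.08128143]
white [-0.08131535  0.09276959]
[[ 0.894  0.448 -0.001]
 [ 0.448 -0.894  0.001]
 [-0.    -0.001 -1.   ]]
{'fx': 300.09563218765277, 'fy': 300.09563218765277, 'cx': 252.07824385585425, 'cy': 192.9451604733713, 'distortion': array([-0.07635457,  0.        ,  0.        ,  0.        ,  0.        ]), 'hand_eye': array([[ 1.72776959e-04, -9.51381309e-01, -3.08015544e-01,
         8.04456263e-02],
       [ 9.99999767e-01,  3.67786514e-04, -5.75062852e-04,
         7.54131606e-04],
       [ 6.60388012e-04, -3.08015372e-01,  9.51381151e-01,
        -1.45395436e-01],
       [ 0.00000000e+00,  0.00000000e+00,  0.00000000e+00,
         1.00000000e+00]])}
```

Fit residuals are ≤3 mm apart from one 4.6 mm corner: stage yaw ≈ -0.332, post ≈ (0.481, 0.097). I'll push with shut fingers, tool x along stage +y and tool y along stage +x, keeping the tip at z≈0.06. That is above the dish top at 0.048.

{"api": "carry_out", "payload": {
  "plan": [
    {"rot": [0,0,-0.12],"xyz": [0.036,-0.025,0],"grip": 255},
    {"rot": [0,0,-0.24],"xyz": [0.072,-0.05,0],"grip": 255},
    {"rot": [0,0,-0.36],"xyz": [0.108,-0.075,0],"grip": 255},
    {"rot": [0,0,-0.48],"xyz": [0.144,-0.1,0],"grip": 255},
    {"rot": [0,0,-0.6],"xyz": [0.18,-0.125,0],"grip": 255},
    {"rot": [0,0,-0.7],"xyz": [0.216,-0.15,0],"grip": 255},
    {"rot": [0,0,-0.775],"xyz": [0.252,-0.175,0],"grip": 255},
    {"rot": [0,0,-0.775],"xyz": [0.29,-0.2,0],"grip": 255}
  ],
  "squeeze": 10
}}

```text
clock: 0.82
tool_pos: [0.4405, -0.2646, 0.2386]
eef_rot: [0.813, 0.582, -0.0, -0.0]
contact_force: [0.0, -0.4, -0.2]
opening: 0.419
finger_force: 0.0
```

{"api": "carry_out", "payload": {
  "plan": [
    {"rot": [0,0,0],"xyz": [0.038,-0.0145,0.0],"grip": 255},
    {"rot": [0,0,0],"xyz": [0.076,-0.029,0.0],"grip": 255},
    {"rot": [0,0,0],"xyz": [0.114,-0.0435,0.0],"grip": 255},
    {"rot": [0,0,0],"xyz": [0.152,-0.058,0.0],"grip": 255},
    {"rot": [0,0,0],"xyz": [0.19,-0.0725,0.0],"grip": 255},
    {"rot": [0,0,0],"xyz": [0.228,-0.087,0.0],"grip": 255},
    {"rot": [0,0,0],"xyz": [0.266,-0.1015,0.0],"grip": 255},
    {"rot": [0,0,0],"xyz": [0.304,-0.116,0.0],"grip": 255}
  ]
}}

```text
clock: 1.48
tool_pos: [0.429, 0.0606, 0.2387]
eef_rot: [0.814, 0.581, -0.0, 0.0]
contact_force: [1.1, 0.4, 0.1]
opening: 0.005
finger_force: 0.0
```

{"api": "carry_out", "payload": {
  "plan": [
    {"rot": [0,0,0],"xyz": [0.017,-0.007,0.0],"grip": 255},
    {"rot": [0,0,0],"xyz": [0.034,-0.013,0.02],"grip": 255},
    {"rot": [0,0,0],"xyz": [0.034,-0.013,0.04],"grip": 255},
    {"rot": [0,0,0],"xyz": [0.034,-0.013,0.04],"grip": 255},
    {"rot": [0,0,0],"xyz": [0.034,-0.013,0.04],"grip": 255}
  ]
}}

```text
clock: 1.9
tool_pos: [0.4274, 0.0948, 0.1982]
eef_rot: [0.814, 0.581, -0.001, -0.0]
contact_force: [-0.2, -0.8, -0.4]
opening: 0.007
finger_force: 0.0
```

```bash
python3 - <<'E'
import cv2
from plant import r
s=r.get_state(); print(s['tool_pos'],s['eef_rot'],s['contact_force'],s['opening'],s['q'])
cv2.imwrite("pics/w1.png",cv2.resize(r.snapshot("wrist")[:,:,::-1],(800,600),interpolation=cv2.INTER_CUBIC))
E
```

```text
[0.42742465 0.09477038 0.19824655] [ 8.13825448e-01  5.81107588e-01 -1.43883509e-03 -2.03730157e-04] [-0.1576893  -0.83468986 -0.4468512 ] 0.007385895778398963 [-0.11697353  0.53832649 -0.31352508  2.14546439  0.33286905  0.50603815
 -1.01320541]
```

View pics/w1.png

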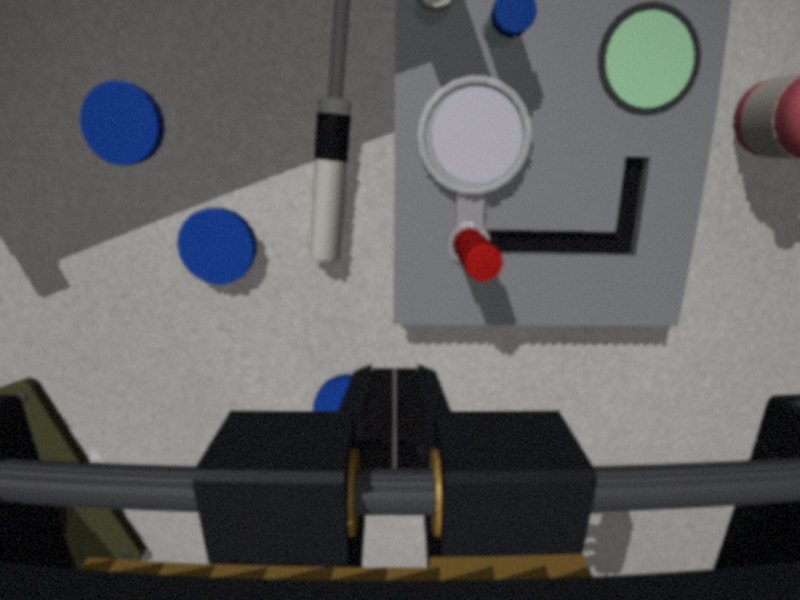

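The wrist view is squared up with the stage: image right is stage +x, up is +y. Post top is at (481,261), slot outer corner (634,254), window (649,59), tip near (395,370).

```bash
python3 - <<'E'
from h import *
from plant import r
p=r.camera_params('wrist'); s=r.get_state(); H=p['hand_eye']; Rt=R.from_quat(s['eef_rot'])
p['position']=Rt.apply(H[:3,3])+s['tool_pos']; p['attitude']=(Rt*R.from_matrix(H[:3,:3])).as_quat()
P={'post':(481,261,.093,-55,-50),'oc':(634,254,.03,63.5,-58.5),'win':(649,59,.03,55,68),'BL':(395,323,.03,-105,-110),'BR':(675,323,.03,105,-110)}
W={}
for k,v in P.items():
    W[k]=ray(p,((v[0]+.5)/1.5625-.5,(v[1]+.5)/1.5625-.5),v[2])[:2]; print(k,W[k].round(4))
w=np.array(list(W.values()));S=np.array([v[3:] for v in P.values()])/1000
def T(x,S=S): c,s=np.cos(x[2]),np.sin(x[2]); return S@np.array([[c,s],[-s,c]])+x[:2]
f=least_squares(lambda x:(T(x)-w).ravel(),[.5,.1,-.3]).x
print(f,((T(f)-w)*1000).round(1))
t=s['tool_pos'][:2]; A=Rt.as_matrix()[:2,:2]
for k,q in (('post',[-.055,-.05]),('corner',[.055,-.05]),('end',[.055,0])):
    g=T(f,np.array(q)); print(k,g.round(4),'in tool xy',(A.T@(g-t)).round(4))
print('post meas in tool',(A.T@(W['post']-t)).round(4))
E
```

```text
post [0.481  0.0997]
oc [0.5909 0.0523]
win [0.6252 0.1732]
BL [0.4169 0.0583]
BR [ 0.6119 -0.0093]
[ 0.55044449  0.12820096 -0.33739973] [[ 1.  -0.4]
 [ 0.1 -0.3]
 [-0.4  1. ]
 [-2.   0.9]
 [ 1.3 -1.1]]
post [0.482  0.0992] in tool xy [0.0219 0.0494]
corner [0.5858 0.0628] in tool xy [0.0213 0.1594]
end [0.6023 0.11  ] in tool xy [0.0713 0.1597]
post meas in tool [0.022  0.0484]
```

{"api": "carry_out", "payload": {
  "plan": [
    {"rot": [0,0,0],"xyz": [0.022,0,0.02],"grip": 255},
    {"rot": [0,0,0],"xyz": [0.022,0,0.05],"grip": 255},
    {"rot": [0,0,0],"xyz": [0.022,0,0.08],"grip": 255},
    {"rot": [0,0,0],"xyz": [0.022,0,0.11],"grip": 255},
    {"rot": [0,0,0],"xyz": [0.022,0,0.138],"grip": 255},
    {"rot": [0,0,0],"xyz": [0.022,0,0.138],"grip": 255},
    {"rot": [0,0,0],"xyz": [0.022,0,0.138],"grip": 255}
  ]
}}

```text
clock: 2.53
tool_pos: [0.4355, 0.1152, 0.0608]
eef_rot: [0.814, 0.581, -0.001, 0.0]
contact_force: [-0.4, -0.2, -0.1]
opening: 0.003
finger_force: 0.0
```

{"api": "carry_out", "payload": {
  "plan": [
    {"rot": [0,0,0],"xyz": [0,0.006,0],"grip": 255},
    {"rot": [0,0,0],"xyz": [0,0.012,0],"grip": 255},
    {"rot": [0,0,0],"xyz": [0,0.018,0],"grip": 255},
    {"rot": [0,0,0],"xyz": [0,0.023,0],"grip": 255},
    {"rot": [0,0,0],"xyz": [0,0.028,0],"grip": 255},
    {"rot": [0,0,0],"xyz": [0,0.033,0],"grip": 255},
    {"rot": [0,0,0],"xyz": [0,0.038,0],"grip": 255},
    {"rot": [0,0,0],"xyz": [0,0.043,0],"grip": 255}
  ]
}}

```text
clock: 3.2
tool_pos: [0.4763, 0.1018, 0.0608]
eef_rot: [0.814, 0.581, -0.0, -0.0]
contact_force: [-1.2, 0.5, 2.0]
opening: 0.003
finger_force: 0.8
```

{"api": "carry_out", "payload": {
  "plan": [
    {"rot": [0,0,0],"xyz": [0,0.008,0],"grip": 255},
    {"rot": [0,0,0],"xyz": [0,0.016,0],"grip": 255},
    {"rot": [0,0,0],"xyz": [0,0.024,0],"grip": 255},
    {"rot": [0,0,0],"xyz": [0,0.032,0],"grip": 255},
    {"rot": [0,0,0],"xyz": [0,0.04,0],"grip": 255},
    {"rot": [0,0,0],"xyz": [0,0.048,0],"grip": 255},
    {"rot": [0,0,0],"xyz": [0,0.056,0],"grip": 255},
    {"rot": [0,0,0],"xyz": [0,0.064,0],"grip": 255}
  ]
}}

```text
clock: 3.87
tool_pos: [0.5372, 0.0807, 0.0606]
eef_rot: [0.814, 0.581, -0.0, 0.0]
contact_force: [-1.0, -0.3, 0.3]
opening: 0.006
finger_force: 0.8
```

{"api": "carry_out", "payload": {
  "plan": [
    {"rot": [0,0,0],"xyz": [0,0.004,0],"grip": 255},
    {"rot": [0,0,0],"xyz": [0,0.008,0],"grip": 255},
    {"rot": [0,0,0],"xyz": [0,0.012,0],"grip": 255},
    {"rot": [0,0,0],"xyz": [0,0.016,0],"grip": 255},
    {"rot": [0,0,0],"xyz": [0,0.018,0],"grip": 255},
    {"rot": [0,0,0],"xyz": [0,0.02,0],"grip": 255}
  ]
}}

```text
clock: 4.37
tool_pos: [0.5555, 0.0746, 0.0606]
eef_rot: [0.814, 0.581, -0.0, -0.0]
contact_force: [-1.8, -0.3, 0.2]
opening: 0.006
finger_force: 0.7
```

```bash
python3 - <<'E'
import cv2
from plant import r
s=r.get_state(); print(s['tool_pos'],s['contact_force'])
cv2.imwrite("pics/w2.png",cv2.resize(r.snapshot("wrist")[:,:,::-1],(800,600),interpolation=cv2.INTER_CUBIC))
E
```

```text
[0.55547966 0.07458964 0.06061622] [-1.76690223 -0.31122009  0.21940387]
```

View pics/w2.png

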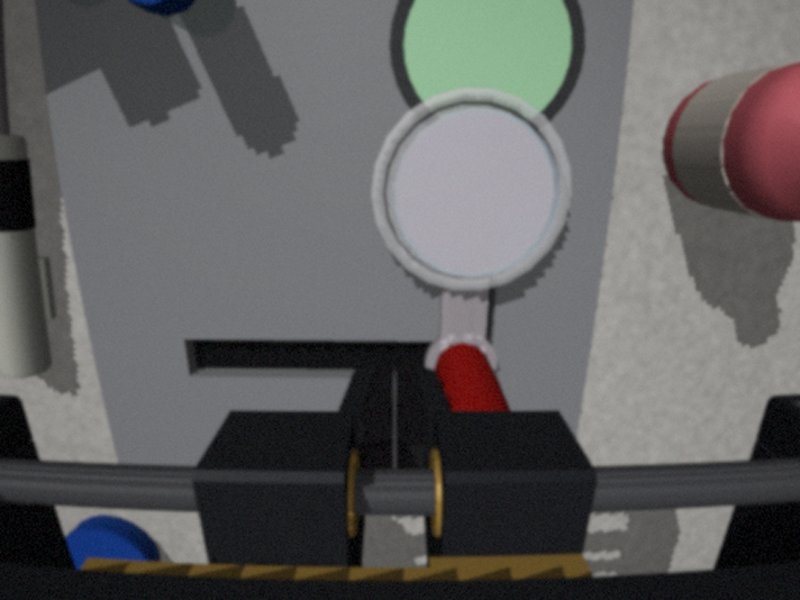

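The carriage is nearly at the corner: the dish at (471,190) is a little left of the slot's short leg and window at (488,45). I'll keep going slowly until it stops.

{"api": "carry_out", "payload": {
  "plan": [
    {"rot": [0,0,0],"xyz": [0,0.002,0],"grip": 255},
    {"rot": [0,0,0],"xyz": [0,0.004,0],"grip": 255},
    {"rot": [0,0,0],"xyz": [0,0.006,0],"grip": 255},
    {"rot": [0,0,0],"xyz": [0,0.007,0],"grip": 255},
    {"rot": [0,0,0],"xyz": [0,0.008,0],"grip": 255},
    {"rot": [0,0,0],"xyz": [0,0.008,0],"grip": 255}
  ]
}}

```text
clock: 4.92
tool_pos: [0.5618, 0.0725, 0.0606]
eef_rot: [0.814, 0.581, -0.001, -0.001]
contact_force: [-4.6, 0.9, 2.7]
opening: 0.005
finger_force: 2.4
```

{"api": "carry_out", "payload": {
  "plan": [
    {"rot": [0,0,0],"xyz": [0,0.002,0],"grip": 255},
    {"rot": [0,0,0],"xyz": [0,0.003,0],"grip": 255},
    {"rot": [0,0,0],"xyz": [0,0.004,0],"grip": 255},
    {"rot": [0,0,0],"xyz": [0,0.004,0],"grip": 255}
  ]
}}

```text
clock: 5.25
tool_pos: [0.5627, 0.0721, 0.0607]
eef_rot: [0.813, 0.582, -0.003, -0.002]
contact_force: [-10.2, 3.3, 8.6]
opening: 0.007
finger_force: 5.8
```

{"api": "carry_out", "payload": {
  "plan": [
    {"rot": [0,0,0],"xyz": [0,-0.012,0],"grip": 255},
    {"rot": [0,0,0],"xyz": [0,-0.025,0],"grip": 255},
    {"rot": [0,0,0],"xyz": [-0.012,-0.025,0],"grip": 255},
    {"rot": [0,0,0],"xyz": [-0.03,-0.025,0],"grip": 255},
    {"rot": [0,0,0],"xyz": [-0.045,-0.025,0],"grip": 255},
    {"rot": [0,0,0],"xyz": [-0.045,-0.01,0],"grip": 255},
    {"rot": [0,0,0],"xyz": [-0.045,0.01,0],"grip": 255},
    {"rot": [0,0,0],"xyz": [-0.045,0.0215,0],"grip": 255}
  ]
}}

```text
clock: 5.92
tool_pos: [0.5751, 0.0183, 0.061]
eef_rot: [0.815, 0.58, 0.001, 0.001]
contact_force: [0.7, -0.3, -0.6]
opening: 0.003
finger_force: 0.0
```

{"api": "carry_out", "payload": {
  "plan": [
    {"rot": [0,0,0],"xyz": [0,0,0],"grip": 255},
    {"rot": [0,0,0],"xyz": [0,0,0],"grip": 255}
  ]
}}

```text
clock: 6.08
tool_pos: [0.5729, 0.0198, 0.0606]
eef_rot: [0.815, 0.58, 0.0, 0.0]
contact_force: [0.1, 0.5, -0.6]
opening: 0.006
finger_force: 0.0
```

```bash
python3 - <<'E'
import cv2
from plant import r
s=r.get_state(); print(s['tool_pos'],s['contact_force'])
cv2.imwrite("pics/w3.png",cv2.resize(r.snapshot("wrist")[:,:,::-1],(800,600),interpolation=cv2.INTER_CUBIC))
E
```

```text
[0.57290057 0.01977218 0.06061457] [ 0.12651992  0.52020317 -0.57737977]
```

View pics/w3.png

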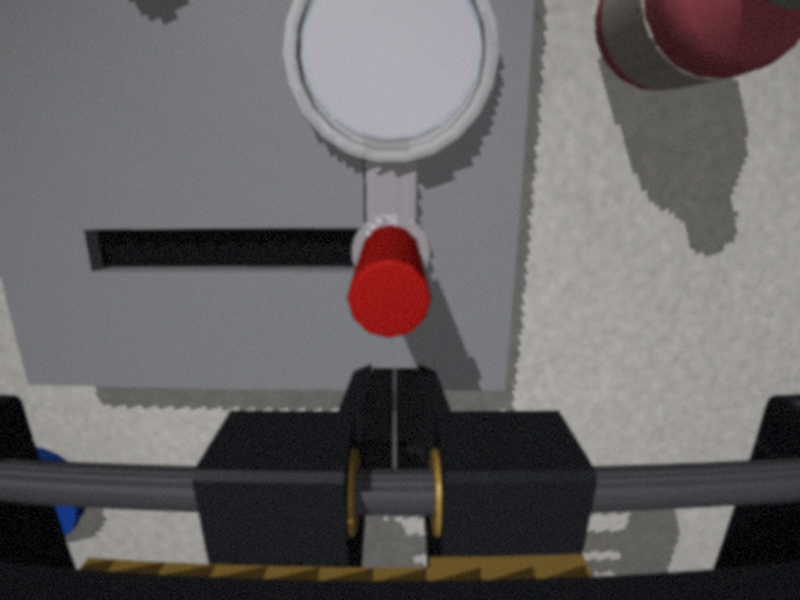

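The carriage is at the corner and the fingers sit squarely behind the post (post x≈390, finger seam 395). Now I'll push along the short leg.

{"api": "carry_out", "payload": {
  "plan": [
    {"rot": [0,0,0],"xyz": [0.007,0,0],"grip": 255},
    {"rot": [0,0,0],"xyz": [0.014,0,0],"grip": 255},
    {"rot": [0,0,0],"xyz": [0.02,0,0],"grip": 255},
    {"rot": [0,0,0],"xyz": [0.025,0,0],"grip": 255},
    {"rot": [0,0,0],"xyz": [0.03,0,0],"grip": 255},
    {"rot": [0,0,0],"xyz": [0.036,0,0],"grip": 255},
    {"rot": [0,0,0],"xyz": [0.042,0,0],"grip": 255},
    {"rot": [0,0,0],"xyz": [0.048,0,0],"grip": 255}
  ]
}}

```text
clock: 6.8
tool_pos: [0.5878, 0.0669, 0.0606]
eef_rot: [0.814, 0.581, -0.001, -0.0]
contact_force: [-1.9, -2.8, 0.8]
opening: 0.004
finger_force: 1.2
```

{"api": "carry_out", "payload": {
  "plan": [
    {"rot": [0,0,0],"xyz": [0.005,0,0],"grip": 255},
    {"rot": [0,0,0],"xyz": [0.01,0,0],"grip": 255},
    {"rot": [0,0,0],"xyz": [0.014,0,0],"grip": 255},
    {"rot": [0,0,0],"xyz": [0.017,0,0],"grip": 255},
    {"rot": [0,0,0],"xyz": [0.02,0,0],"grip": 255},
    {"rot": [0,0,0],"xyz": [0.022,0,0],"grip": 255},
    {"rot": [0,0,0],"xyz": [0.024,0,0],"grip": 255}
  ]
}}

```text
clock: 7.38
tool_pos: [0.5957, 0.0893, 0.0605]
eef_rot: [0.814, 0.581, -0.0, -0.0]
contact_force: [-3.2, -1.8, -1.5]
opening: 0.004
finger_force: 1.1
```

{"api": "carry_out", "payload": {
  "plan": [
    {"rot": [0,0,0],"xyz": [0.001,0,0],"grip": 255},
    {"rot": [0,0,0],"xyz": [0.002,0,0],"grip": 255},
    {"rot": [0,0,0],"xyz": [0.003,0,0],"grip": 255},
    {"rot": [0,0,0],"xyz": [0.004,0,0],"grip": 255},
    {"rot": [0,0,0],"xyz": [0.005,0,0],"grip": 255},
    {"rot": [0,0,0],"xyz": [0.005,0,0],"grip": 255}
  ]
}}

```text
clock: 7.88
tool_pos: [0.5969, 0.0921, 0.0606]
eef_rot: [0.814, 0.58, -0.002, 0.001]
contact_force: [-2.5, -5.1, 1.1]
opening: 0.001
finger_force: 2.8
```

{"api": "carry_out", "payload": {
  "plan": [
    {"rot": [0,0,0],"xyz": [0.001,0,0],"grip": 255},
    {"rot": [0,0,0],"xyz": [0.002,0,0],"grip": 255},
    {"rot": [0,0,0],"xyz": [0.003,0,0],"grip": 255},
    {"rot": [0,0,0],"xyz": [0.005,0,0],"grip": 255},
    {"rot": [0,0,0],"xyz": [0.005,0,0],"grip": 255}
  ]
}}

```text
clock: 8.3
tool_pos: [0.597, 0.0926, 0.0604]
eef_rot: [0.815, 0.58, -0.005, 0.002]
contact_force: [-5.8, -11.1, 4.6]
opening: 0.008
finger_force: 6.0
```

It has stopped against the end at 12 N. Next I back off, rise and check.

{"api": "carry_out", "payload": {
  "plan": [
    {"rot": [0,0,0],"xyz": [-0.01,0,0],"grip": 255},
    {"rot": [0,0,0],"xyz": [-0.03,0,0],"grip": 255},
    {"rot": [0,0,0],"xyz": [-0.05,0,0],"grip": 255},
    {"rot": [0,0,0],"xyz": [-0.06,0,-0.03],"grip": 255},
    {"rot": [0,0,0],"xyz": [-0.06,0,-0.07],"grip": 255},
    {"rot": [0,0,0],"xyz": [-0.06,0,-0.1],"grip": 255},
    {"rot": [0,0,0],"xyz": [-0.06,0,-0.12],"grip": 255},
    {"rot": [0,0,0],"xyz": [-0.06,0,-0.12],"grip": 255}
  ]
}}

```text
clock: 8.97
tool_pos: [0.5841, 0.044, 0.186]
eef_rot: [0.814, 0.581, 0.006, 0.002]
contact_force: [0.8, 1.1, 0.2]
opening: 0.006
finger_force: 0.0
```

```bash
python3 - <<'E'
import cv2
from plant import r
s=r.get_state(); print(s['tool_pos'],s['eef_rot'],s['contact_force'])
cv2.imwrite("pics/w4.png",cv2.resize(r.snapshot("wrist")[:,:,::-1],(800,600),interpolation=cv2.INTER_CUBIC))
E
```

```text
[0.58409225 0.04398142 0.18604019] [0.81389986 0.58096812 0.00624114 0.00202621] [0.77636617 1.06364321 0.22133295]
```

View pics/w4.png

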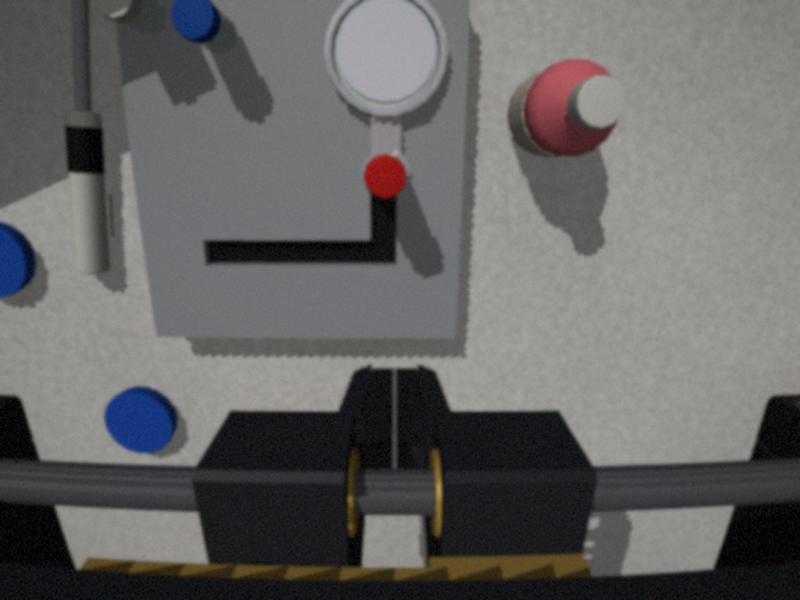

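The dish at (386,50) covers the window and the post top is at (385,177), over the end of the short leg. I'll check the distance from the slot's outer corner (395,263), where (-8.5, 58.5) mm is expected.

{"api": "carry_out", "payload": {
  "plan": [
    {"rot": [0,0,0],"xyz": [0,0,0],"grip": 255},
    {"rot": [0,0,0],"xyz": [0,0,0],"grip": 255},
    {"rot": [0,0,0],"xyz": [0,0,0],"grip": 255}
  ]
}}

```text
clock: 9.27
tool_pos: [0.5791, 0.0422, 0.1794]
eef_rot: [0.814, 0.581, -0.001, -0.001]
contact_force: [0.2, -0.1, -0.6]
opening: 0.008
finger_force: 0.0
```

```bash
python3 - <<'E'
from h import *
from plant import r
p=r.camera_params('wrist'); H=p['hand_eye']; Rt=R.from_quat([0.81389986,0.58096812,0.00624114,0.00202621])
p['position']=Rt.apply(H[:3,3])+[0.58409225,0.04398142,0.18604019]; p['attitude']=(Rt*R.from_matrix(H[:3,:3])).as_quat()
g=lambda u,v,z: ray(p,((u+.5)/1.5625-.5,(v+.5)/1.5625-.5),z)[:2]
o=g(395,263,.03); c,s=np.cos(-.335),np.sin(-.335); M=np.array([[c,-s],[s,c]])
print('post',(g(385,177,.093)-o)@M,'dish',(g(386,50,.048)-o)@M,'exp dish -8.5,126.5')
print(r.get_state()['tool_pos'],r.get_state()['contact_force'])
E
```

```text
post [-0.00601326  0.05789819] dish [-0.00579477  0.12516464] exp dish -8.5,126.5
[0.57909471 0.04217794 0.17940431] [ 0.21447117 -0.07569285 -0.59029965]
```

The carriage and dish are within about 3 mm of where they should be, which is within measurement error and tolerance. The arm is clear, so I'm handing in.

```bash
python3 -c "
from plant import r
print(r.finish_job())"
```

```text
the job is handed in; nothing more can be done
None
```

The carriage was pushed by its post to the corner and then fully home, with the dish over the lit window and the arm clear; I handed the job in at about 9 s, and the hand-in gave no verdict.

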